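Load a line filter into the high-voltage test fixture

ROBOT

A 6-joint arm with a two-finger parallel gripper is mounted at the origin on the work surface. World frame = base frame: x ahead of the robot, y to its left, z up, the work surface at z = 0. Lengths are in m, angles in rad, forces in N, time in s.
With the tool pointing down it reaches from about 0.4 to 0.825 m from the base axis. Payload 7 kg.
Tool frame: the origin (TCP) lies at the very end of the fingers, on their centre line; the grasp point (between the pads) lies 19 mm behind it; z points along the fingers, y is the line along which they close (so a half turn about z gives the same grasp; the last joint's range is limited). The gripper opens to 88 mm and grips with 3 to 60 N. Pads are 19 mm wide; open, the fingers measure 130 mm over their backs; the gripper's body (78 mm by 193 mm) begins 47 mm behind the grasp point.
Start: joints at [1.549, 0.359, 0.012, 0, -1.224, -0.288], TCP at [0.206, 0.643, 0.227] pointing down, gripper open.
Joint ranges: [-3.07, 3.07], [-1.43, 2.12], [-1.02, 1.25], [-3.03, 1.67], [-3.05, -0], [-3.03, 3.03]. Speed limits (rad/s): [2.39, 2.39, 3.01, 3.14, 3.14, 3.14].

INTERFACE

Orientations are given as [roll, pitch, yaw] about the fixed x, y, z axes, in that order (R = Rz(yaw) Ry(pitch) Rx(roll)).
In Python, from station import arm, vision gives the robot as it stands. The module is installed in compiled form; this text tells all that it offers.
- The arm moves only by the tool jog_arm, never from a script. Its argument "steps" is a list that holds one entry, the list of rows, each a list of 7 numbers: the closure in counts, from 0 (fully open) to 255 (shut), then the shift along the tool's x, y, z scaled (see below), then the turn, a rotation vector about the tool's x, y, z scaled (see below). In form: [[[grip, dx, dy, dz, rx, ry, rz], ...]]. A call has 1 to 8 rows; each row is the pose to reach, as a shift and turn from the pose commanded when the call began, along the tool's axes at that moment; what a row does not reach only later rows make up. The controller multiplies each number of a shift by 250 mm and each number of a turn by 45 degrees. A row lasts 1/10 s, in which the tool goes at most 50 mm and 8.59 degrees, less where a joint would pass 70% of its speed; a pose out of reach is approached as far as the arm can. A call with a number of a shift or a turn outside -1 to 1 is refused whole. A call with a gripper value outside its range is refused whole. The fingers move at their own pace and stop on an object; "newtons" is the grip in N (left out, the last holds). Time passes only in rows, so rows that repeat a pose let the fingers close. It gives the time, the measured TCP pose, the force, the opening and the grip force at its end, in the units of the state.
- arm.get_state(): the state, without advancing time (a new reading comes with each control period).
- vision.grab_frame(name): name is "side" or "top"; returns a dict with "color" (480x640x3 uint8, red, green, blue), "vfov" (degrees; the focal length in pixels is half the picture's height over the tangent of half this angle, whatever the lens; pixels are square), "cx", "cy" (the principal point, pixels), "k1" (the pictures are not rectified: a ray, as slopes to the right and down, at radius r is drawn at 1 + k1 r^2 times it, then the intrinsics apply), "extrinsics" (4x4, takes a point from world to camera coordinates). Camera axes: x right, y down, z forward; pixel columns grow to the right and rows downward; lengths in m; the calibration is good to about 2 mm. A picture is of the moment at which its call begins. There is no depth.
- arm.job_done(): hands the job in; it is judged then, once.
The state is a dict: "t": time; "q": joint angles; "qd": joint speeds; "joint_efforts": joint torques, N m; "eef_pos": TCP position; "ee_rot": TCP orientation; "force": force on the tool from outside, world axes, zero at the start; "moment": the same for the moment, N m; "width": finger opening in m; "gripper_force": force on a finger pad.
Only numpy, scipy, OpenCV 4.12 (cv2) and the standard library are available. Lean on these libraries where they do the work, as an engineer would, in place of code of your own. Each camera call takes 0.05 s, during which the arm holds its last target. There are 200 camera calls.

TASK

Put the long metal line filter with the two mounting ears into the nest of the test fixture, ears lying along the clamp bar. Push down on it to feel that it sits fully home on the floor of the nest while the clamp is still open, then swing the hinged clamp bar fully closed over it and let go.

Things in the scene. Friction and masses are not known exactly. Their poses are not given: they have to be found in the camera images.
- filter: Mains line filter, standing on the bench: bare steel can 70 x 40 mm on a 5 mm steel plate 98 (x) x 44 (y) mm whose ends stick out as ears; 44 mm high, flat top, 0.15 kg. Origin: centre of its underside; x along its length, z up; a half turn makes no difference. Grip across the can's 40 mm. Not the shorter steel can without ears (48 x 40 x 36 mm) nor the round capacitor near it.
- fixture: Fixed grey board 190 x 110 x 20 mm (x -85 to +105, y +-55 mm); its top is the nest's floor. Origin on the bench under the nest's centre, z up. Four white corner locators 12 mm high bound a pocket 114 (x) x 60 (y) mm, open mid-side; filter goes in along x, 8 mm play all round. Home: filter's origin at z = 20 mm, top at 64 mm. Clamp hinge: axis along y at x = 78, z = 76 mm, brackets to z = 86 mm.
- clamp (a joint): Clamp bar angle, rad: 0 = closed, bar level over the nest pointing to the fixture's -x, its pad just clear of a filter that is home; grows as the bar swings up and back, pi/2 = upright, stop at 2.2. Starts open, leaning back past upright, 1.8 to 2.1. Stiff hinge: stays where it is left; 1 to 3 N at the knob moves it.
- clamp_knob (a point): Centre of the black ball knob, 28 mm across, at the bar's end, 152 mm from the hinge axis, on a 10 mm rod that shows 43 mm between the ball and the 22 mm wide flat bar. At angle a it lies in the fixture's frame at x = 78 - 152 cos(a), y = 0, z = 76 + 152 sin(a) mm; closed, it is beyond the filter's end, 76 mm above the bench.

How it is judged:
By the outcome, as a careful person would: the job done as asked, in the order asked, and still so for the second after the job is handed in, with the robot touching nothing.
It also fails if it takes over 54 s, if anything falls off the work surface, if the arm or the gripper's body presses on something with over 40 N, if the wrist force passes 120 N, or if a joint passes its speed limit or range.

## Working session

There is one attempt and no reset: what is moved stays moved. The work goes in short steps, Python scripts to look and compute and a tool call to move; the robot and the scene stay as the last step left them, time stands still between calls to the robot, and variables do not carry over. Pictures are saved under pics/ and viewed, at most 10 in all, crops included, and the job is handed in when it is done.

Besides the shell and the picture viewer there is one more tool, called after "Request:" by a JSON object that holds its "name" and its "arguments". jog_arm: Moves the arm, as the interface text tells. Its arguments: {"type":"object","properties":{"steps":{"type":"array","items":{"type":"array","items":{"type":"array","items":{"type":"number"}}}},"newtons":{"type":"number"}},"required":["steps"]}

```bash
mkdir -p pics
cat > h.py <<'E'
import numpy as np, cv2
from station import arm, vision
from scipy.spatial.transform import Rotation as R
def cam(f):
    F=240/np.tan(np.radians(f["vfov"])/2); return F
def ray(f,u,v):
    F=cam(f); d=np.array([(u-f["cx"])/F,(v-f["cy"])/F]); p=d.copy()
    for _ in range(20): p=d/(1+f["k1"]*(p@p))
    E=np.array(f["extrinsics"]); Rm=E[:3,:3]; return -Rm.T@E[:3,3], Rm.T@np.array([p[0],p[1],1])
def onz(f,u,v,z):
    o,d=ray(f,u,v); return o+d*(z-o[2])/d[2]
def proj(f,P):
    P=np.atleast_2d(P); E=np.array(f["extrinsics"]); c=P@E[:3,:3].T+E[:3,3]; s=c[:,:2]/c[:,2:]
    s=s*(1+f["k1"]*(s**2).sum(1,keepdims=True)); return s*cam(f)+[f["cx"],f["cy"]]
def grab(n,name=None):
    f=vision.grab_frame(n)
    if name: cv2.imwrite(f"pics/{name}.png",f["color"][:,:,::-1])
    return f
E
python3 - <<'E'
from h import *
import pickle
for n in("top","side"):
    f=grab(n,n+"0"); pickle.dump(f,open(n+"0.pkl","wb")); print(n,f["vfov"],f["cx"],f["cy"],f["k1"],np.round(f["extrinsics"],3).tolist())
s=arm.get_state(); print(s["t"],s["eef_pos"],s["ee_rot"],s["force"],s["width"])
E
```

```text
top 48.0973611154863 320.6207738550749 242.0738975713843 -0.09620573305546216 [[0.023, -1.0, 0.001, -0.054], [-0.983, -0.022, -0.182, 0.563], [0.182, 0.004, -0.983, 0.866], [0.0, 0.0, 0.0, 1.0]]
side 49.52266498499398 327.2593699183612 243.11265115872666 -0.1361927894740653 [[-0.963, -0.269, -0.015, 0.509], [-0.179, 0.681, -0.71, 0.181], [0.201, -0.681, -0.704, 0.65], [0.0, 0.0, 0.0, 1.0]]
0.1 [0.20567256 0.64244979 0.22572205] [ 3.14010323e+00 -1.43719278e-04 -3.09887087e-01] [-0.87201676 -0.8920969   0.2848754 ] 0.08732846981119959
```

View pics/top0.png

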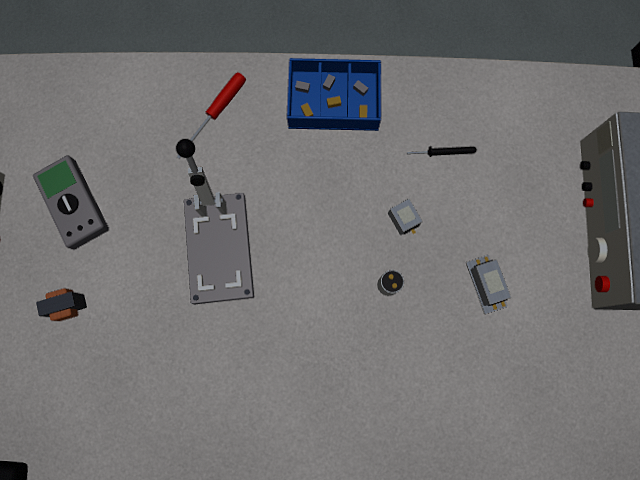

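View pics/side0.png

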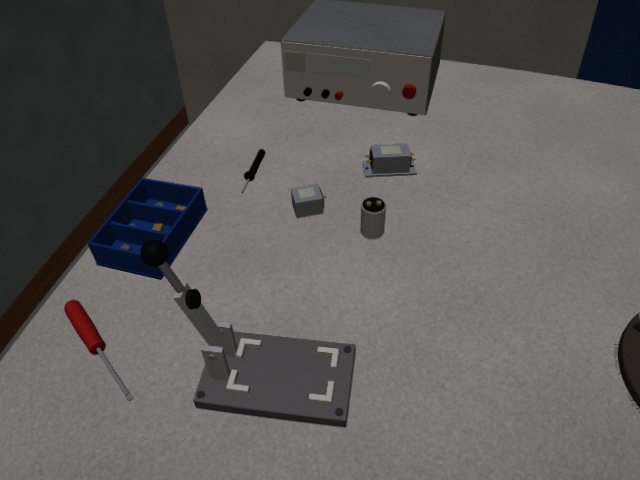

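The top view shows the fixture at about (218,248) with the knob at (185,148), and the filter at (489,284). The side view shows the filter at (390,160) and the knob at (154,253). Next I'll enlarge both areas.

Run:
```python
import cv2,numpy as np
a=cv2.imread("pics/top0.png");b=cv2.imread("pics/side0.png")
r=lambda i,x0,y0,w,h,k:cv2.resize(i[y0:y0+h,x0:x0+w],None,fx=k,fy=k,interpolation=cv2.INTER_CUBIC)
L=r(a,170,180,100,130,4); # 400x520
T=r(a,455,245,66,80,5) #330x400
S=r(b,355,135,66,40,5) #330x200
c=np.zeros((600,740,3),np.uint8); c[:520,:400]=L; c[:400,405:735]=T; c[400:600,405:735]=S
cv2.imwrite("pics/crop.png",c)
```

```text
(no output)
```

View pics/crop.png

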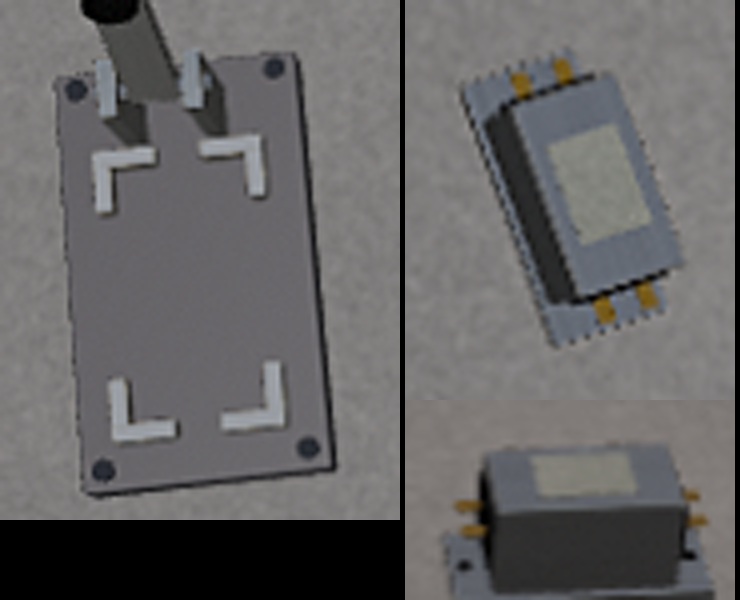

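The crop shows the board top corners at (57,80), (296,55), (331,465), (84,492). The filter's top face is at (514,102), (607,72), (684,263), (578,300), and its plate corners are at (462,88), (557,347).

```bash
cat > fit.py <<'E'
from h import *
import pickle
from scipy.optimize import least_squares
ft=pickle.load(open("top0.pkl","rb")); fs=pickle.load(open("side0.pkl","rb"))
def fit(obs,x0):
    def P(p,m): c,s=np.cos(p[2]),np.sin(p[2]); m=np.array(m); return np.c_[p[0]+c*m[:,0]-s*m[:,1],p[1]+s*m[:,0]+c*m[:,1],m[:,2]]
    g=lambda p:np.concatenate([(proj(f,P(p,m))-np.array(uv)).ravel() for f,m,uv in obs])
    r=least_squares(g,x0,loss="soft_l1"); print(np.round(r.x,4),np.round(r.fun.reshape(-1,2),1).tolist()); return r.x
L=lambda pts:[(170+x/4-.375,180+y/4-.375) for x,y in pts]
T=lambda pts:[(455+(x-405)/5-.4,245+y/5-.4) for x,y in pts]
S=lambda pts:[(355+(x-405)/5-.4,135+(y-400)/5-.4) for x,y in pts]
if __name__=="__main__":
    # fixture: hinge (+x) at image top, world +x is up; image left = world +y
    b=[(.105,.055,.02),(.105,-.055,.02),(-.085,-.055,.02),(-.085,.055,.02)]
    bo=L([(57,80),(296,55),(331,465),(84,492)])
    loc=[(.057,.030,.032),(.057,-.030,.032),(-.057,-.030,.032),(-.057,.030,.032)]
    print(onz(ft,*bo[0],.02),onz(ft,*bo[2],.02))
    lo=L([(110,166),(246,155),(269,412),(127,426)])
    sb=[(222,335),(355,341),(345,418),(199,408)]
    sm=[(.105,-.055,.02),(-.085,-.055,.02),(-.085,.055,.02),(.105,.055,.02)]
    o=onz(ft,218,248,.02)
    X=fit([(ft,b,bo),(ft,loc,lo)],[o[0],o[1],0]); fit([(fs,sm[1:],sb[1:])],X)
    fit([(ft,b,bo),(ft,loc,lo),(fs,sm[1:],sb[1:])],X)
    m=[(.035,.02,.044),(.035,-.02,.044),(-.035,-.02,.044),(-.035,.02,.044),(.049,.022,.005),(.049,-.022,.005),(-.049,.022,.005),(-.049,-.022,.005)]
    mo=T([(514,102),(607,72),(684,263),(578,300),(462,88),(572,50),(557,347),(664,312)])
    o=onz(ft,489,284,.02)
    X=fit([(ft,m,mo)],[o[0],o[1],.3])
    s=[m[1],m[2],m[3],m[0]]; so=S([(492,450),(668,446),(688,508),(492,512)])
    fit([(fs,s,so)],X)   # visible order checked by residuals
    print(proj(fs,[[X[0],X[1],.044]]))
    # knob: top and side rays
    A=[];B=[]
    for f,u,v in((ft,185.5,148.5),(fs,154.5,253)):
        o,d=ray(f,u,v); d/=np.linalg.norm(d); M=np.eye(3)-np.outer(d,d); A.append(M);B.append(M@o)
    print("knob",np.linalg.solve(sum(A),sum(B)))
E
python3 fit.py
```

```text
[0.64200604 0.20717912 0.02      ] [0.47201823 0.07519836 0.02      ]
[0.5465 0.1398 0.1309] [[-0.4, -0.8], [0.3, -1.1], [0.5, 1.5], [-0.4, 1.4], [0.2, 0.6], [-0.1, -0.3], [-0.6, -0.4], [0.4, -0.3]]
[0.543  0.1402 0.2043] [[-0.1, 0.2], [6.9, -0.1], [-4.0, -0.3]]
[0.5464 0.1392 0.1432] [[-0.8, -0.3], [-0.1, -1.3], [1.4, 1.1], [0.5, 1.7], [0.2, 0.9], [-0.2, -0.4], [0.1, -0.6], [1.1, -0.1], [-0.2, 2.4], [1.1, 2.3], [-7.5, -6.7]]
[ 0.5031 -0.3385  0.3249] [[-1.0, 0.8], [1.7, -0.1], [0.3, 0.3], [0.0, 0.0], [-0.5, -0.4], [0.1, -0.1], [-0.9, 0.0], [0.5, -0.6]]
[ 0.5013 -0.3385  0.2922] [[-1.3, -0.1], [0.8, 0.0], [-0.3, 0.1], [0.5, -0.0]]
[[389.60432819 150.12495887]]
knob [0.66451633 0.1557175  0.22245901]
```

```bash
cat > go.py <<'E'
from h import *
import sys
# usage: go.py x y z yaw [tilt about tool y, deg] -> numbers for jog from the present pose
def go(x,y,z,yaw,tilt=0):
    s=arm.get_state(); R0=R.from_euler("xyz",s["ee_rot"]); R1=R.from_euler("xyz",[np.pi,0,yaw])*R.from_rotvec([0,np.radians(tilt),0])
    d=R0.inv().apply(np.array([x,y,z])-s["eef_pos"])/.25; w=(R0.inv()*R1).as_rotvec(degrees=True)/45
    print(np.round(d,3),np.round(w,3))
    return s
if __name__=="__main__": go(*map(float,sys.argv[1:]))
E
python3 go.py 0.35 0.46 .2 .1; python3 go.py 0.42 0.22 .2 .315
```

```text
[0.772 0.519 0.104] [ 0.002  0.    -0.522]
[1.332 1.348 0.105] [ 0.002  0.    -0.796]
```

Request:
{"name": "jog_arm", "arguments": {"steps": [[[0,0.77,0.52,0.1,0,0,-0.52],[0,0.77,0.52,0.1,0,0,-0.52],[0,0.77,0.52,0.1,0,0,-0.52],[0,0.77,0.52,0.1,0,0,-0.52],[0,0.77,0.52,0.1,0,0,-0.52],[0,0.77,0.52,0.1,0,0,-0.52]]]}}

```text
t: 0.7
eef_pos: [0.3511, 0.4566, 0.201]
ee_rot: [3.14, 0.001, 0.095]
force: [-0.2, 0.8, -0.2]
width: 0.0874
gripper_force: 0.0
```

```bash
python3 go.py 0.45 0.23 .2 .315;python3 -c "
from h import *
s=arm.get_state();print(s['t'],s['eef_pos'],s['ee_rot'],s['q'])"
```

```text
[0.308 0.94  0.005] [ 0.002  0.001 -0.28 ]
0.7 [0.35109329 0.45661783 0.20099415] [3.14001739e+00 9.82896951e-04 9.49982867e-02] [ 1.25459369e+00  2.16437441e-01 -2.47087630e-01 -3.03041361e-04
 -1.10910810e+00  4.11336941e-01]
```

Request:
{"name": "jog_arm", "arguments": {"steps": [[[0,0.31,0.94,0,0,0,-0.28],[0,0.31,0.94,0,0,0,-0.28],[0,0.31,0.94,0,0,0,-0.28],[0,0.31,0.94,0,0,0,-0.28],[0,0.31,0.94,0,0,0,-0.28],[0,0.31,0.94,0,0,0,-0.28]]]}}

```text
t: 1.3
eef_pos: [0.4506, 0.2302, 0.2015]
ee_rot: [3.141, 0.001, 0.314]
force: [0.4, 0.6, 0.2]
width: 0.0875
gripper_force: 0.0
```

Request:
{"name": "jog_arm", "arguments": {"steps": [[[0,-0.22,0.94,0,0,0,0],[0,-0.22,0.94,0,0,0,0],[0,-0.22,0.94,0,0,0,0],[0,-0.22,0.94,0,0,0,0],[0,-0.22,0.94,0,0,0,0],[0,-0.22,0.94,0,0,0,0]]]}}

```text
t: 1.9
eef_pos: [0.4708, -0.0094, 0.2014]
ee_rot: [3.141, 0.001, 0.314]
force: [0.4, 0.1, 0.6]
width: 0.0877
gripper_force: 0.0
```

Request:
{"name": "jog_arm", "arguments": {"steps": [[[0,-0.12,0.8,0,0,0,0],[0,-0.12,0.8,0,0,0,0],[0,-0.12,0.8,0,0,0,0],[0,-0.12,0.8,0,0,0,0],[0,-0.12,0.8,0,0,0,0],[0,-0.12,0.8,0,0,0,0]]]}}

```text
t: 2.5
eef_pos: [0.5054, -0.206, 0.2008]
ee_rot: [-3.141, 0.001, 0.316]
force: [-0.5, 0.7, -0.1]
width: 0.0876
gripper_force: 0.0
```

```bash
python3 go.py 0.5025 -.3385 .09 .315;python3 -c "
from h import *
s=arm.get_state();print(s['t'],s['eef_pos'],s['ee_rot'],s['q'])"
```

```text
[-0.175  0.5    0.443] [-0.001  0.002  0.001]
2.5 [ 0.50538498 -0.20603083  0.20076853] [-3.14091412e+00  1.18885051e-03  3.16122276e-01] [-2.81779109e-02  1.66753009e-01 -3.11107287e-01 -2.67190610e-04
 -1.09428415e+00  1.91521883e+00]
```

Request:
{"name": "jog_arm", "arguments": {"steps": [[[0,-0.175,0.5,0.44,0,0,0],[0,-0.175,0.5,0.44,0,0,0],[0,-0.175,0.5,0.44,0,0,0],[0,-0.175,0.5,0.44,0,0,0],[0,-0.175,0.5,0.44,0,0,0]]]}}

```text
t: 3.0
eef_pos: [0.5018, -0.3376, 0.0888]
ee_rot: [-3.139, 0.004, 0.318]
force: [-1.3, 0.0, -0.2]
width: 0.088
gripper_force: 0.0
```

```bash
python3 - <<'E'
from h import *
a=grab("top")["color"][220:340,430:560,::-1]; b=grab("side")["color"][80:200,330:450,::-1]
c=np.hstack([cv2.resize(a,(520,480)),np.zeros((480,4,3),np.uint8)])[:, :400] if 0 else np.hstack([cv2.resize(a,(390,360)),cv2.resize(b,(360,360))])
cv2.imwrite("pics/over.png",c)
E
python3 go.py 0.5025 -.3385 .013 .315
```

```text
[-0.005  0.005  0.315] [-0.     0.     0.005]
```

View pics/over.png

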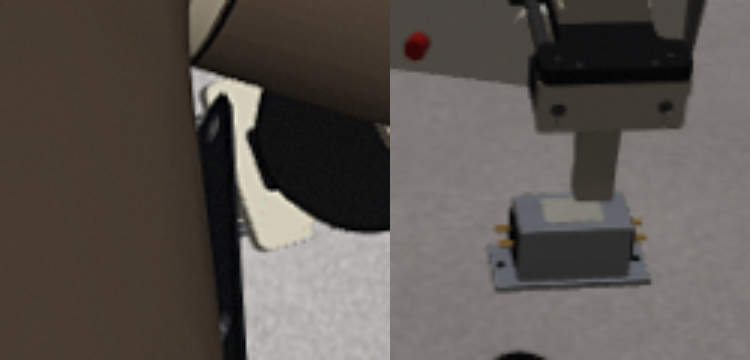

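The view from the side shows the fingers straddling the filter, with the near fingertip at about (398,146) in full-picture pixels. I'll check that against the projected position.

Run:
```python
from h import *
import pickle
fs=pickle.load(open("side0.pkl","rb")); s=arm.get_state(); Q=R.from_euler("xyz",s["ee_rot"])
for y in(-.044,-.065): print(y,proj(fs,[s["eef_pos"]+Q.apply([x,y,0]) for x in(-.0095,.0095)]).round(1).tolist())
from fit import fit
m=[(.049,.022,.005),(-.049,.022,.005),(.035,.02,.044),(-.035,.02,.044),(.035,-.02,.044)]
# view crop px -> full: 330+(u-390)/3, 80+v/3
uv=[(330+(u-390)/3,80+v/3) for u,v in((495,282),(648,277),(514,233),(630,226),(514,196))]
fit([(fs,m,uv)],[.5025,-.3385,.315])
```

```text
-0.044 [[400.0, 142.0], [389.0, 142.4]]
-0.065 [[401.9, 149.0], [390.7, 149.3]]
[ 0.5027 -0.3399  0.325 ] [[-0.9, 1.0], [0.3, 0.6], [1.0, -0.9], [0.6, 0.0], [-1.5, -1.0]]
```

Request:
{"name": "jog_arm", "arguments": {"steps": [[[0,0,0.005,0.15,0,0,0.005],[0,0,0.005,0.25,0,0,0.005],[0,0,0.005,0.3,0,0,0.005],[0,0,0.005,0.305,0,0,0.005],[0,0,0.005,0.305,0,0,0.005]]]}}

```text
t: 3.6
eef_pos: [0.5044, -0.3388, 0.0167]
ee_rot: [3.14, -0.001, 0.316]
force: [-0.1, 0.1, 0.1]
width: 0.0875
gripper_force: 0.0
```

Request:
{"name": "jog_arm", "arguments": {"steps": [[[255,0,0,0,0,0,0],[255,0,0,0,0,0,0],[255,0,0,0,0,0,0],[255,0,0,0,0,0,0],[255,0,0,0,0,0,0],[255,0,0,0,0,0,0],[255,0,0,0,0,0,0],[255,0,0,0,0,0,0]]], "newtons": 25}}

```text
t: 4.4
eef_pos: [0.5032, -0.3393, 0.0153]
ee_rot: [3.142, 0.0, 0.315]
force: [0.4, -0.6, 0.5]
width: 0.0402
gripper_force: 24.9
```

Request:
{"name": "jog_arm", "arguments": {"steps": [[[255,0,0,-0.1,0,0,0],[255,0,0,-0.25,0,0,0],[255,0,0,-0.4,0,0,0],[255,0,0,-0.52,0,0,0],[255,0,0,-0.52,0,0,0]]]}}

```text
t: 4.9
eef_pos: [0.5056, -0.3403, 0.1501]
ee_rot: [3.137, -0.006, 0.315]
force: [1.6, -0.6, -1.3]
width: 0.0398
gripper_force: 24.9
```

```bash
python3 go.py .49 -.12 .145 .2
```

```text
[ 0.214 -0.857  0.017] [ 0.006 -0.008  0.147]
```

Request:
{"name": "jog_arm", "arguments": {"steps": [[[255,0.05,-0.2,0,0,0,0.03],[255,0.1,-0.4,0,0,0,0.07],[255,0.15,-0.6,0,0,0,0.11],[255,0.2,-0.8,0,0,0,0.14],[255,0.214,-0.857,0,0,0,0.147],[255,0.214,-0.857,0,0,0,0.147]]]}}

```text
t: 5.5
eef_pos: [0.4871, -0.1164, 0.1448]
ee_rot: [-3.141, 0.001, 0.202]
force: [0.6, -1.3, -1.4]
width: 0.0401
gripper_force: 24.9
```

```bash
python3 go.py .545 .09 .145 .131
```

```text
[ 0.393 -0.762 -0.001] [-0.001  0.001  0.091]
```

Request:
{"name": "jog_arm", "arguments": {"steps": [[[255,0.08,-0.15,0,0,0,0.03],[255,0.16,-0.3,0,0,0,0.05],[255,0.24,-0.46,0,0,0,0.08],[255,0.32,-0.62,0,0,0,0.09],[255,0.393,-0.762,0,0,0,0.09],[255,0.393,-0.762,0,0,0,0.09]]]}}

```text
t: 6.1
eef_pos: [0.5479, 0.0906, 0.1443]
ee_rot: [-3.142, -0.0, 0.131]
force: [-0.5, -0.8, -1.9]
width: 0.04
gripper_force: 24.9
```

```bash
python3 go.py .545 .14 .065 .131
```

```text
[ 0.015 -0.198  0.317] [-0.    -0.     0.001]
```

Request:
{"name": "jog_arm", "arguments": {"steps": [[[255,0.015,-0.1,0,0,0,0],[255,0.015,-0.198,0,0,0,0],[255,0.015,-0.198,0.15,0,0,0],[255,0.015,-0.198,0.25,0,0,0],[255,0.015,-0.198,0.31,0,0,0],[255,0.015,-0.198,0.31,0,0,0]]]}}

```text
t: 6.7
eef_pos: [0.5419, 0.135, 0.0648]
ee_rot: [3.139, 0.006, 0.127]
force: [-0.4, 0.1, -1.3]
width: 0.04
gripper_force: 24.9
```

Run:
```python
from h import *
import pickle
f=grab("side"); pickle.dump(f,open("side1.pkl","wb")); a=f["color"][280:430,180:380,::-1]
cv2.imwrite("pics/nest.png",cv2.resize(a,(800,600),interpolation=cv2.INTER_CUBIC))
s=arm.get_state(); print(s["eef_pos"],s["ee_rot"])
Q=R.from_euler("xyz",s["ee_rot"])
def crop(P): return ((proj(f,P)-[180,280])*4).round(0).tolist()
m=[(.049,-.022),(.049,.022),(-.049,.022),(-.049,-.022)]
print("plate",crop([s["eef_pos"]+Q.apply([x,y,.0153]) for x,y in m]))
c,sn=np.cos(.131),np.sin(.131)
for o in((.5465,.1398),(.543,.1402)): print("pocket z32",crop([(o[0]+c*x-sn*y,o[1]+sn*x+c*y,.032) for x,y in((.057,.03),(.057,-.03),(-.057,-.03),(-.057,.03))]))
```

```text
[0.54301867 0.13553319 0.06640366] [3.14007727 0.00317187 0.12777404]
plate [[248.0, 352.0], [283.0, 233.0], [591.0, 268.0], [569.0, 391.0]]
pocket z32 [[209.0, 413.0], [257.0, 252.0], [605.0, 292.0], [578.0, 460.0]]
pocket z32 [[219.0, 417.0], [267.0, 255.0], [616.0, 296.0], [589.0, 464.0]]
```

View pics/nest.png

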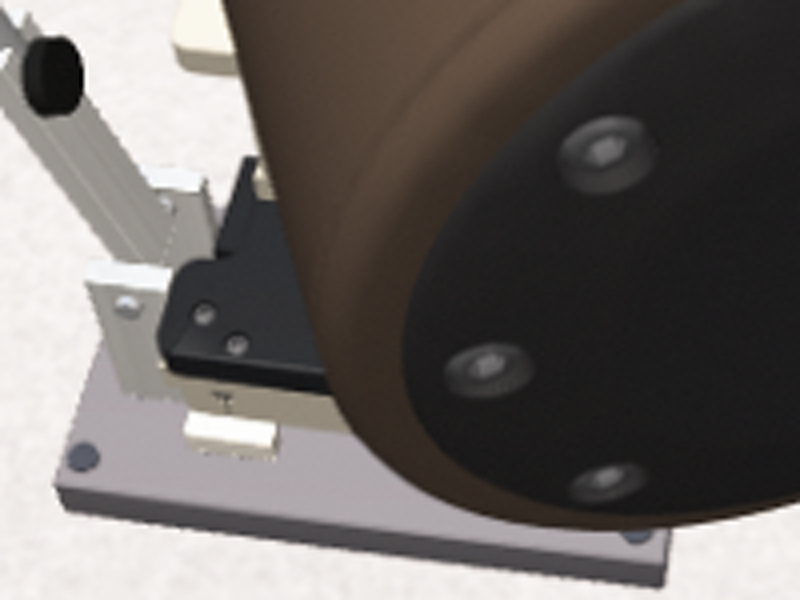

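The arm hides the nest, but the body clears the brackets. I'll refine the fixture pose using the unobstructed first side picture.

Run:
```python
import cv2
a=cv2.imread("pics/side0.png")[325:425,190:365]
cv2.imwrite("pics/fx.png",cv2.resize(a,None,fx=4.5,fy=4.5,interpolation=cv2.INTER_CUBIC))
```

```text
(no output)
```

View pics/fx.png

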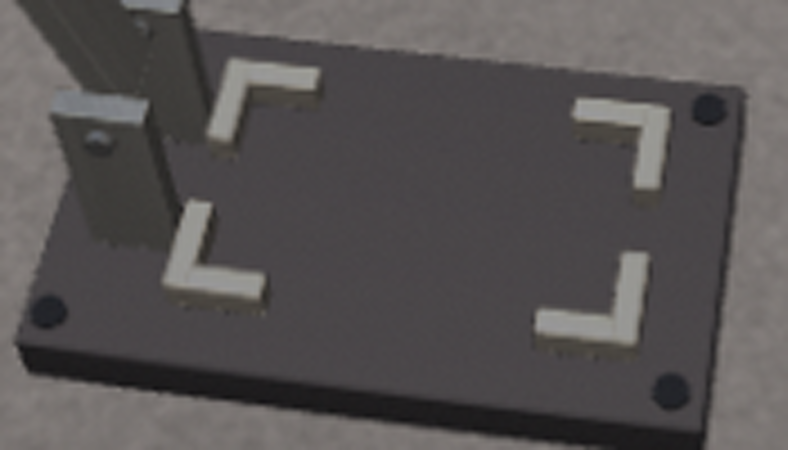

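The pocket's inner corners are visible at (247,77), (638,124), (617,318), (195,266). The board corners are at (745,90), (703,432), (20,345).

```bash
python3 - <<'E'
from fit import *
V=lambda p:[(190+x/4.5-.4,325+y/4.5-.4) for x,y in p]
m=[(.057,-.03,.032),(-.057,-.03,.032),(-.057,.03,.032),(.057,.03,.032)]; uv=V([(247,77),(638,124),(617,318),(195,266)])
b=[(-.085,-.055,.02),(-.085,.055,.02),(.105,.055,.02)]; ub=V([(745,90),(703,432),(20,345)])
x0=[.5455,.14,.131]
fit([(fs,m,uv)],x0);fit([(fs,b,ub)],x0);fit([(fs,m+b,uv+ub)],x0)
lo=L([(110,166),(246,155),(269,412),(127,426)]); loc=[(.057,.030,.032),(.057,-.030,.032),(-.057,-.030,.032),(-.057,.030,.032)]
fit([(fs,m,uv),(ft,loc,lo)],x0)
E
python3 go.py .545 .140 .065 .125
```

```text
[0.5457 0.1393 0.1409] [[0.1, 1.4], [0.5, 0.3], [-1.1, -0.9], [0.3, -0.3]]
[0.5456 0.1394 0.1379] [[0.4, -0.6], [0.6, 0.3], [-2.1, -0.1]]
[0.5457 0.1394 0.1388] [[0.2, 1.4], [0.5, 0.4], [-1.2, -0.8], [0.2, -0.3], [0.4, -0.7], [0.6, 0.2], [-2.1, -0.1]]
[0.5459 0.1395 0.1357] [[0.1, 1.3], [0.4, 0.6], [-1.5, -0.6], [-0.0, -0.4], [0.2, 1.0], [-0.1, -0.0], [-0.3, -0.2], [0.7, 0.1]]
[ 0.01  -0.017  0.006] [0.002 0.004 0.004]
```

```bash
python3 go.py .546 .1395 .045 .135
```

```text
[ 0.014 -0.014  0.086] [ 0.002  0.004 -0.009]
```

Request:
{"name": "jog_arm", "arguments": {"steps": [[[255,0.014,-0.014,0,0,0,-0.009],[255,0.014,-0.014,0,0,0,-0.009],[255,0.014,-0.014,0.03,0,0,-0.009],[255,0.014,-0.014,0.06,0,0,-0.009],[255,0.014,-0.014,0.08,0,0,-0.009],[255,0.014,-0.014,0.08,0,0,-0.009]]]}}

```text
t: 7.35
eef_pos: [0.5461, 0.1403, 0.0467]
ee_rot: [3.141, 0.002, 0.135]
force: [0.1, 0.1, -2.1]
width: 0.0397
gripper_force: 24.9
```

```bash
python3 go.py .546 .1395 .036 .135
```

```text
[-0.001  0.003  0.043] [0.001 0.002 0.001]
```

Request:
{"name": "jog_arm", "arguments": {"steps": [[[255,0,0,0.012,0,0,0],[255,0,0,0.024,0,0,0],[255,0,0,0.034,0,0,0],[255,0,0,0.04,0,0,0],[255,0,0,0.04,0,0,0],[255,0,0,0.04,0,0,0]]]}}

```text
t: 7.95
eef_pos: [0.5469, 0.1408, 0.0379]
ee_rot: [3.142, -0.0, 0.136]
force: [-0.1, -0.3, -1.3]
width: 0.0399
gripper_force: 24.9
```

Request:
{"name": "jog_arm", "arguments": {"steps": [[[255,0,-0.002,0.004,0,0,0],[255,0,-0.002,0.008,0,0,0],[255,0,-0.002,0.012,0,0,0],[255,0,-0.002,0.014,0,0,0],[255,0,-0.002,0.014,0,0,0]]]}}

```text
t: 8.45
eef_pos: [0.5468, 0.1413, 0.0353]
ee_rot: [-3.142, -0.0, 0.136]
force: [-3.5, -0.3, 7.9]
width: 0.0399
gripper_force: 24.9
```

Request:
{"name": "jog_arm", "arguments": {"steps": [[[0,0,0,-0.008,0,0,0],[0,0,0,-0.008,0,0,0],[0,0,0,-0.008,0,0,0],[0,0,0,-0.008,0,0,0],[0,0,0,-0.1,0,0,0],[0,0,0,-0.18,0,0,0],[0,0,0,-0.22,0,0,0],[0,0,0,-0.22,0,0,0]]]}}

```text
t: 9.25
eef_pos: [0.5476, 0.1417, 0.0906]
ee_rot: [-3.14, -0.003, 0.136]
force: [-0.6, 0.1, -0.1]
width: 0.0872
gripper_force: 0.0
```

Request:
{"name": "jog_arm", "arguments": {"steps": [[[255,0,0,0,0,0,0],[255,0,0,0,0,0,0],[255,0,0,0,0,0,0],[255,0,0,0,0,0,0],[255,0,0,0,0,0,0],[255,0,0,0,0,0,0],[255,0,0,0,0,0,0],[255,0,0,0,0,0,0]]]}}

```text
t: 10.05
eef_pos: [0.5468, 0.1413, 0.0893]
ee_rot: [-3.142, -0.0, 0.136]
force: [0.3, -0.4, -0.2]
width: 0.0293
gripper_force: 0.0
```

Request:
{"name": "jog_arm", "arguments": {"steps": [[[255,0,0,0,0,0,0],[255,0,0,0,0,0,0],[255,0,0,0,0,0,0],[255,0,0,0,0,0,0],[255,0,0,0.04,0,0,0],[255,0,0,0.07,0,0,0],[255,0,0,0.088,0,0,0],[255,0,0,0.088,0,0,0]]]}}

```text
t: 10.85
eef_pos: [0.5461, 0.1408, 0.0661]
ee_rot: [3.141, 0.002, 0.135]
force: [-0.3, -0.2, -0.3]
width: 0.0003
gripper_force: 0.0
```

Request:
{"name": "jog_arm", "arguments": {"steps": [[[255,0,0,0.004,0,0,0],[255,0,0,0.008,0,0,0],[255,0,0,0.012,0,0,0],[255,0,0,0.016,0,0,0],[255,0,0,0.016,0,0,0]]]}}

```text
t: 11.35
eef_pos: [0.547, 0.1413, 0.0643]
ee_rot: [-3.141, -0.001, 0.136]
force: [-3.2, -0.7, 7.5]
width: -0.0001
gripper_force: 4.0
```

Request:
{"name": "jog_arm", "arguments": {"steps": [[[255,0,0,0.004,0,0,0],[255,0,0,0.008,0,0,0],[255,0,0,0.008,0,0,0],[255,0,0,0.008,0,0,0]]]}}

```text
t: 11.75
eef_pos: [0.5471, 0.1414, 0.0642]
ee_rot: [-3.141, -0.002, 0.136]
force: [-10.1, -0.0, 24.4]
width: 0.0006
gripper_force: 12.5
```

The push reached 24 N with the tool stopped at z = 64.2 mm, so the filter is home. Now I'll go up and over to the knob.

Request:
{"name": "jog_arm", "arguments": {"steps": [[[255,0,0,-0.1,0,0,0],[255,0,0,-0.2,0,0,0],[0,0,0,-0.4,0,0,0],[0,0,0,-0.6,0,0,0],[0,0,0,-0.8,0,0,0],[0,0,0,-0.9,0,0,0],[0,0,0,-0.9,0,0,0],[0,0,0,-0.9,0,0,0]]]}}

```text
t: 12.55
eef_pos: [0.5466, 0.1413, 0.2867]
ee_rot: [-3.141, -0.001, 0.135]
force: [-1.0, 0.5, -0.8]
width: 0.0429
gripper_force: 0.0
```

```bash
python3 go.py .664 .1556 .28 .135
```

```text
[0.473 0.007 0.027] [-0.001 -0.001  0.001]
```

Request:
{"name": "jog_arm", "arguments": {"steps": [[[0,0.15,0.007,0,0,0,0],[0,0.3,0.007,0,0,0,0],[0,0.42,0.007,0,0,0,0],[0,0.473,0.007,0,0,0,0],[0,0.473,0.007,0,0,0,0],[0,0.473,0.007,0,0,0,0],[0,0.473,0.007,0,0,0,0]]]}}

```text
t: 13.25
eef_pos: [0.6633, 0.1553, 0.2858]
ee_rot: [3.141, 0.001, 0.136]
force: [0.6, 1.0, -0.2]
width: 0.0873
gripper_force: 0.0
```

```bash
python3 go.py .664 .1556 .2035 .135
python3 - <<'E'
from h import *
a=grab("side")["color"][130:430,80:380,::-1]; cv2.imwrite("pics/k.png",cv2.resize(a,(600,600)))
E
```

```text
[ 0.003 -0.001  0.329] [0.    0.001 0.001]
```

View pics/k.png

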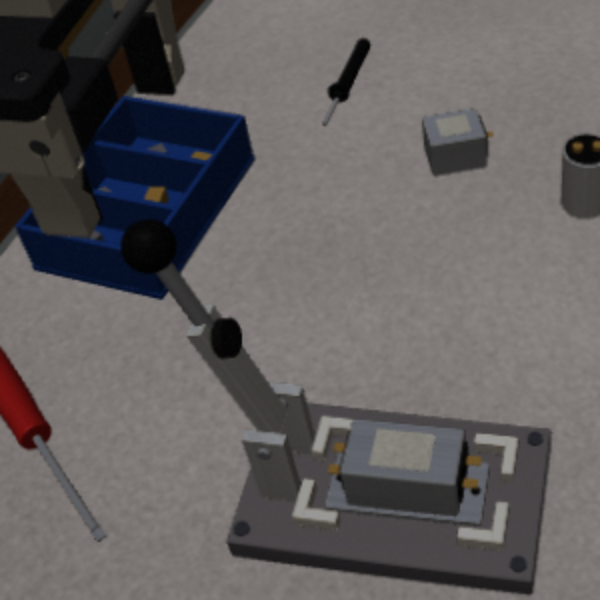

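The picture shows the filter lying flat in the pocket between the locators. The knob is at about (148,246) in the crop and the near fingertip at about (70,232).

Run:
```python
from h import *
import pickle
fs=pickle.load(open("side0.pkl","rb")); s=arm.get_state(); Q=R.from_euler("xyz",s["ee_rot"])
for y in(-.044,-.055,-.065,.044): print(y,(2*(proj(fs,[s["eef_pos"]+Q.apply([x,y,0]) for x in(-.0125,.0125)])-[80,130])).round(0).tolist())
print((2*(proj(fs,[[.6639,.1555,.2225]])-[80,130])).round(0))
```

```text
-0.044 [[105.0, 218.0], [53.0, 213.0]]
-0.055 [[95.0, 236.0], [42.0, 231.0]]
-0.065 [[85.0, 252.0], [32.0, 247.0]]
0.044 [[175.0, 94.0], [128.0, 91.0]]
[[149. 246.]]
```

Request:
{"name": "jog_arm", "arguments": {"steps": [[[0,0.003,0,0.1,0,0,0],[0,0.003,0,0.2,0,0,0],[0,0.003,0,0.29,0,0,0],[0,0.003,0,0.325,0,0,0],[0,0.003,0,0.325,0,0,0]]]}}

```text
t: 13.8
eef_pos: [0.664, 0.1554, 0.2044]
ee_rot: [3.141, 0.002, 0.136]
force: [0.4, -0.4, 0.0]
width: 0.0876
gripper_force: 0.0
```

Request:
{"name": "jog_arm", "arguments": {"steps": [[[255,0,0,0,0,0,0],[255,0,0,0,0,0,0],[255,0,0,0,0,0,0],[255,0,0,0,0,0,0],[255,0,0,0,0,0,0],[255,0,0,0,0,0,0],[255,0,0,0,0,0,0],[255,0,0,0,0,0,0]]], "newtons": 15}}

```text
t: 14.6
eef_pos: [0.6649, 0.1555, 0.205]
ee_rot: [3.142, 0.0, 0.136]
force: [0.3, -0.9, 0.4]
width: 0.0292
gripper_force: 0.0
```

Request:
{"name": "jog_arm", "arguments": {"steps": [[[255,0,0,0,0,0,0],[255,0,0,0,0,0,0],[255,0,0,0,0,0,0]]]}}

```text
t: 14.9
eef_pos: [0.6649, 0.1557, 0.205]
ee_rot: [-3.142, 0.0, 0.136]
force: [-0.3, 1.7, -0.4]
width: 0.027
gripper_force: 15.0
```

```bash
cat > arc.py <<'E'
from h import *
import sys
s=arm.get_state(); Q=R.from_euler("xyz",s["ee_rot"]); O=np.array([.546,.1395,0]); F=R.from_euler("z",.135)
l=F.inv().apply(s["eef_pos"]-O)+[0,0,.019]; print("fixture",l.round(4),"a",np.arctan2(l[2]-.076,.078-l[0]),"r",np.hypot(l[2]-.076,.078-l[0]))
for a in map(float,sys.argv[1:]):
    p=O+F.apply([.078-.152*np.cos(a),0,.076+.152*np.sin(a)-.019]); print(a,(Q.inv().apply(p-s["eef_pos"])/.25).round(3))
E
python3 arc.py 1.75 1.65 1.55 1.45 1.35 1.25 1.15 1.05
```

```text
fixture [0.12  0.    0.224] a 1.8472220875607444 r 0.15385973203237255
1.75 [-0.06  -0.    -0.006]
1.65 [-0.12  -0.    -0.014]
1.55 [-0.181 -0.    -0.016]
1.45 [-0.241 -0.    -0.011]
1.35 [-0.301 -0.    -0.001]
1.25 [-0.36  -0.     0.015]
1.15 [-0.416 -0.     0.037]
1.05 [-0.47  -0.     0.065]
```

Request:
{"name": "jog_arm", "arguments": {"steps": [[[255,-0.06,0,-0.008,0,0,0],[255,-0.12,0,-0.014,0,0,0],[255,-0.18,0,-0.016,0,0,0],[255,-0.24,0,-0.011,0,0,0],[255,-0.3,0,-0.001,0,0,0],[255,-0.36,0,0.015,0,0,0],[255,-0.416,0,0.037,0,0,0],[255,-0.47,0,0.065,0,0,0]]]}}

```text
t: 15.7
eef_pos: [0.5487, 0.1396, 0.1902]
ee_rot: [-3.141, -0.003, 0.136]
force: [0.0, -0.5, 2.9]
width: 0.0269
gripper_force: 15.0
```

```bash
python3 arc.py .95 .85 .75 .65 .55 .45 .35 .25
```

```text
fixture [ 2.700e-03 -2.000e-04  2.092e-01] a 1.0563162126992276 r 0.15296034258759503
0.95 [-0.053 -0.001  0.038]
0.85 [-0.1   -0.001  0.076]
0.75 [-0.144 -0.001  0.118]
0.65 [-0.183 -0.001  0.164]
0.55 [-0.218 -0.001  0.214]
0.45 [-0.247 -0.001  0.268]
0.35 [-0.271 -0.001  0.323]
0.25 [-0.289 -0.001  0.381]
```

Request:
{"name": "jog_arm", "arguments": {"steps": [[[255,-0.053,0,0.038,0,0,0],[255,-0.1,0,0.076,0,0,0],[255,-0.144,0,0.118,0,0,0],[255,-0.183,0,0.164,0,0,0],[255,-0.218,0,0.214,0,0,0],[255,-0.247,0,0.268,0,0,0],[255,-0.271,0,0.323,0,0,0],[255,-0.289,0,0.381,0,0,0]]]}}

```text
t: 16.5
eef_pos: [0.4768, 0.1298, 0.0936]
ee_rot: [-3.141, -0.001, 0.136]
force: [1.1, -1.0, 0.2]
width: 0.0268
gripper_force: 15.0
```

```bash
python3 arc.py .17 .1 .05 .02 0 -.02
```

```text
fixture [-0.0698 -0.0003  0.1126] a 0.24261896781322909 r 0.1522889421901445
0.17 [-0.008 -0.001  0.043]
0.1 [-0.014 -0.001  0.086]
0.05 [-0.016 -0.001  0.116]
0.02 [-0.017 -0.001  0.134]
0.0 [-0.017 -0.001  0.146]
-0.02 [-0.017 -0.001  0.158]
```

Request:
{"name": "jog_arm", "arguments": {"steps": [[[255,-0.008,0,0.043,0,0,0],[255,-0.014,0,0.086,0,0,0],[255,-0.016,0,0.116,0,0,0],[255,-0.017,0,0.134,0,0,0],[255,-0.017,0,0.146,0,0,0],[255,-0.017,0,0.15,0,0,0],[255,-0.017,0,0.15,0,0,0]]]}}

```text
t: 17.2
eef_pos: [0.4724, 0.1292, 0.0559]
ee_rot: [3.141, 0.001, 0.135]
force: [-2.8, -0.7, -1.4]
width: 0.0268
gripper_force: 15.0
```

```bash
python3 arc.py 0 -.02
```

```text
fixture [-0.0743 -0.0003  0.0749] a -0.007324815380862257 r 0.1523466149767646
0.0 [ 0.001 -0.001 -0.004]
-0.02 [ 0.001 -0.001  0.008]
```

Request:
{"name": "jog_arm", "arguments": {"steps": [[[255,0,0,0.006,0,0,0],[255,0,0,0.012,0,0,0],[255,0,0,0.012,0,0,0]]]}}

```text
t: 17.5
eef_pos: [0.473, 0.1293, 0.0543]
ee_rot: [3.141, -0.001, 0.136]
force: [-6.7, -1.1, 13.1]
width: 0.0272
gripper_force: 15.0
```

A 13 N reaction means the clamp is on its closed stop. Now release and retreat.

Request:
{"name": "jog_arm", "arguments": {"steps": [[[0,0,0,-0.004,0,0,0],[0,0,0,-0.008,0,0,0],[0,0,0,-0.008,0,0,0],[0,0,0,-0.008,0,0,0],[0,0,0,-0.008,0,0,0],[0,0,0,-0.008,0,0,0],[0,0,0,-0.008,0,0,0],[0,0,0,-0.008,0,0,0]]]}}

```text
t: 18.3
eef_pos: [0.4727, 0.1294, 0.055]
ee_rot: [3.142, 0.0, 0.136]
force: [-0.7, -0.5, -0.1]
width: 0.0845
gripper_force: 0.0
```

Request:
{"name": "jog_arm", "arguments": {"steps": [[[0,0,0,-0.1,0,0,0],[0,0,0,-0.25,0,0,0],[0,0,0,-0.45,0,0,0],[0,0,0,-0.6,0,0,0],[0,0,0.2,-0.7,0,0,0],[0,0,0.4,-0.7,0,0,0],[0,0,0.6,-0.7,0,0,0],[0,0,0.8,-0.7,0,0,0]]]}}

```text
t: 19.1
eef_pos: [0.499, -0.0651, 0.2307]
ee_rot: [-3.141, -0.001, 0.137]
force: [0.0, -0.6, -0.7]
width: 0.0877
gripper_force: 0.0
```

Request:
{"name": "jog_arm", "arguments": {"steps": [[[0,0,0.1,0,0,0,0],[0,0,0.1,0,0,0,0],[0,0,0.1,0,0,0,0]]]}}

```text
t: 19.4
eef_pos: [0.5022, -0.0888, 0.2298]
ee_rot: [-3.141, 0.0, 0.134]
force: [-0.6, 0.5, 0.0]
width: 0.0874
gripper_force: 0.0
```

Run:
```python
from h import *
b=grab("top")["color"][130:330,150:290,::-1]; a=grab("side")["color"][280:430,180:380,::-1]
cv2.imwrite("pics/end.png",np.hstack([cv2.resize(a,(440,330)),cv2.resize(b,(231,330))]))
```

```text
(no output)
```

View pics/end.png

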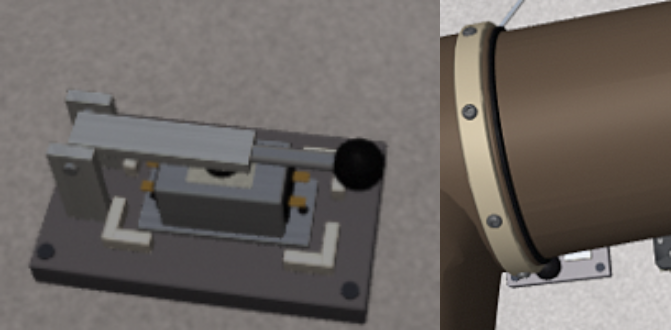

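The side view shows the bar level over the filter, the knob at about (343,354) in full-picture pixels, and the arm clear. Last, I'll check the knob angle and hand in.

Run:
```python
from h import *
import pickle
fs=pickle.load(open("side0.pkl","rb"));O=np.array([.546,.1395,0]); F=R.from_euler("z",.135)
for a in(0,.05,.1): print(a,proj(fs,[O+F.apply([.078-.152*np.cos(a),0,.076+.152*np.sin(a)])]).round(1))
print(arm.job_done())
```

```text
0 [[342.5 355. ]]
0.05 [[342.4 351.3]]
0.1 [[341.9 347.6]]
the job is handed in; nothing more can be done
None
```

The filter is in the nest, and a 24 N push with the clamp still open left its top at 64 mm, so it sits fully home. The clamp bar is closed on its stop and released, and I handed the job in about 19.5 s into the 54 s allowed.

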